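Charge the mill jar with grinding slugs

ROBOT

A 6-joint arm with a two-finger parallel gripper is mounted at the origin on the work surface. World frame = base frame: x ahead of the robot, y to its left, z up, the work surface at z = 0. Lengths are in m, angles in rad, forces in N, time in s.
With the tool pointing down it reaches from about 0.425 to 0.925 m from the base axis. Payload 12.5 kg.
Tool frame: the origin (TCP) lies between the finger pads; the fingertips stand 11 mm ahead of it and the grasp point (between the pads) lies 8 mm behind it; z points along the fingers, y is the line along which they close (so a half turn about z gives the same grasp; the last joint's range is limited). The gripper opens to 85 mm and grips with 20 to 120 N. Pads are 22 mm wide; open, the fingers measure 114 mm over their backs; the gripper's body (76 mm by 85 mm) begins 54 mm behind the grasp point. The pads swing forward as they close: fully open they stand 13 mm farther back than shut.
Start: joints at [-1.438, 0.491, 1.559, -0, 1.092, -0.106], TCP at [0.148, -0.607, 0.242] pointing down, gripper open.
Joint ranges: [-3.1, 3.1], [-0.84, 2.19], [0.05, 2.79], [-1.13, 4.28], [0.06, 2.93], [-2.69, 2.69]. Speed limits (rad/s): [2.22, 2.22, 2.79, 3.14, 3.14, 3.14].

INTERFACE

Orientations are given as a rotation vector (axis times angle).
In Python, from plant import ctrl gives the robot as it stands.
- The arm moves only by the tool apply_moves, never from a script. Its argument "deltas" is a list of rows, each a list of 3 entries, a list of its own where there are three numbers: the shift along the tool's x, y, z in cm, then the turn about the tool's z in degrees, then the closure, from 0 (fully open) to 1 (shut). In form: [[[tx, ty, tz], spin, claw], ...]. A call has 1 to 8 rows; each row shifts and turns the commanded pose from where the row before left it, along the tool's axes as they then stand; what a row does not reach is not made up. A row lasts 1/8 s, in which the tool goes at most 62.5 mm and 10.7 degrees, less where a joint would pass 70% of its speed; a pose out of reach is approached as far as the arm can. A call with a gripper value outside its range is refused whole. The fingers move at their own pace and stop on an object; the grip force is fixed at half the most. Time passes only in rows, so rows that do not move let the fingers close. It gives the time, the measured TCP pose, the force, the opening and the grip force at its end, in the units of the state.
- ctrl.observe(): the state, without advancing time (a new reading comes with each control period).
- ctrl.snapshot(name): name is "side" or "top" or "wrist"; returns the picture (384x512x3 uint8, red, green, blue); there is no depth.
- ctrl.get_calibration(name): a dict with "mtx" (3x3 intrinsics, pixels), "pose" (4x4, takes a point from camera to world coordinates); the wrist camera has in their place "mount" (4x4, takes a point from camera to tool coordinates, whose origin is the TCP and whose axes are the flange's). Camera axes: x right, y down, z forward; pixel columns grow to the right and rows downward; lengths in m; the calibration is good to about 2 mm. The wrist camera is an equidistant fisheye: a pixel r from the principal point sees the ray r / f radians off the axis. A picture is of the moment at which its call begins: read the wrist's pose just before it. get_calibration takes no time and is no camera call.
- ctrl.sign_off(): hands the job in; it is judged then, once.
The state is a dict: "t": time; "joint_pos": joint angles; "dq": joint speeds; "joint_efforts": joint torques, N m; "tcp_pos": TCP position; "eef_rot": TCP orientation; "ft_force": force on the tool from outside, world axes, zero at the start; "moment": the same for the moment, N m; "width": finger opening in m; "grasp_force": force on a finger pad.
Only numpy, scipy, OpenCV 4.12 (cv2) and the standard library are available. Lean on these libraries where they do the work, as an engineer would, in place of code of your own. Each camera call takes 0.05 s, during which the arm holds its last target. There are 200 camera calls.

TASK

Take the blue scoop and pour its two white ceramic grinding slugs through the green funnel, so that both end up in the glass jar underneath. Then set the empty scoop back down upright on the bench.

Things in the scene. Friction and masses are not known exactly. Their poses are not given: they have to be found in the camera images.
- scoop_grip (a point): Blue scoop, 90 g, holding the slugs (the orange one is not wanted). Point: on the handle, 73 mm above the underside; z up, -x to the open mouth. From the point: flat floor 60 mm wide, pouring lip at x -50, back wall x +45; walls 25 mm high, none at the mouth. Handle: level bar along x, 16 mm wide, 18 tall, x -22 to +55, one post at its +x end, free below. Slugs slide at 25 to 40 deg tilt.
- funnel_mouth (a point): Green funnel on a narrow clear glass jar, clamped to a 110 mm square steel foot; all fixed. Point: centre of the funnel's rim, 155 mm above the bench, z up. Rim 136 mm across (130 inside), walls sloping 50 deg to a spout 42 mm wide inside, its lower end 77 mm below the point. Jar 60 mm across, 54 inside, its inner floor 140 mm below the point.
- slug0_center (a point): One white ceramic grinding slug, a plain cylinder 20 mm in diameter and 20 mm tall, 36 g, standing loose in the blue scoop at the start; the point is its centre
- slug1_center (a point): The other white ceramic grinding slug, a plain cylinder 20 mm in diameter and 20 mm tall, 36 g, standing loose in the blue scoop at the start; the point is its centre

How it is judged:
By the outcome, as a careful person would: the job done as asked, in the order asked, and still so for the second after the job is handed in, with the robot touching nothing.
It also fails if it takes over 61 s, if anything falls off the work surface, if the arm or the gripper's body presses on something with over 40 N, if the wrist force passes 120 N, or if a joint passes its speed limit or range.

## Working session

There is one attempt and no reset: what is moved stays moved. The work goes in short steps, Python scripts to look and compute and a tool call to move; the robot and the scene stay as the last step left them, time stands still between calls to the robot, and variables do not carry over. Pictures are saved under pics/ and viewed, at most 10 in all, crops included, and the job is handed in when it is done.

Besides the shell and the picture viewer there is one more tool, called after "Emit:" as name([rows], argument=value, ...), one row to a line, values as JSON. apply_moves: Moves the arm, as the interface text tells. Its arguments: {"type":"object","properties":{"deltas":{"type":"array"}},"required":["deltas"]}

```bash
mkdir -p pics; ls; python3 - <<'E'
from plant import ctrl
import cv2,numpy as np
np.set_printoptions(precision=4,suppress=True)
o=ctrl.observe();print(o)
for n in("side","top","wrist"):
    c=ctrl.get_calibration(n);print(n,c)
a=[ctrl.snapshot(n)[:,:,::-1] for n in("side","top")]
for n,i in zip(("side","top"),a): cv2.imwrite(f"pics/{n}0.png",i)
E
```

```text
pics
{'t': 0.0, 'joint_pos': array([-1.4376,  0.4916,  1.5595, -0.0001,  1.0917, -0.1056]), 'dq': array([-0.0006, -0.0014, -0.0003,  0.0001,  0.0004,  0.0005]), 'joint_efforts': array([  0.0035, -61.844 , -26.1589,   0.0001,   0.0041,   0.    ]), 'tcp_pos': array([ 0.1478, -0.607 ,  0.2417]), 'eef_rot': array([-3.118 , -0.3741,  0.0001]), 'ft_force': array([0.3726, 1.2537, 0.4951]), 'moment': array([ 0.0002, -0.0517,  0.0632]), 'grasp_force': 0.0, 'width': 0.0856058789519427}
side {'mtx': array([[421.5077,   0.    , 253.4799],
       [  0.    , 421.5077, 188.8434],
       [  0.    ,   0.    ,   1.    ]]), 'pose': array([[-0.96  , -0.1545,  0.2333,  0.3593],
       [-0.2789,  0.4607, -0.8426,  0.6754],
       [ 0.0227, -0.874 , -0.4854,  0.5252],
       [ 0.    ,  0.    ,  0.    ,  1.    ]])}
top {'mtx': array([[395.3837,   0.    , 256.1686],
       [  0.    , 395.3837, 194.5547],
       [  0.    ,   0.    ,   1.    ]]), 'pose': array([[ 0.0143, -0.9834,  0.1811,  0.3647],
       [-0.9998, -0.0112,  0.0186, -0.0233],
       [-0.0163, -0.1813, -0.9833,  0.963 ],
       [ 0.    ,  0.    ,  0.    ,  1.    ]])}
wrist {'mtx': array([[297.3186,   0.    , 259.4689],
       [  0.    , 297.3186, 193.8648],
       [  0.    ,   0.    ,   1.    ]]), 'mount': array([[ 0.0005, -0.9585, -0.2851,  0.0729],
       [ 1.    ,  0.0001,  0.0013, -0.0002],
       [-0.0013, -0.2852,  0.9585, -0.1323],
       [ 0.    ,  0.    ,  0.    ,  1.    ]])}
```

View pics/side0.png

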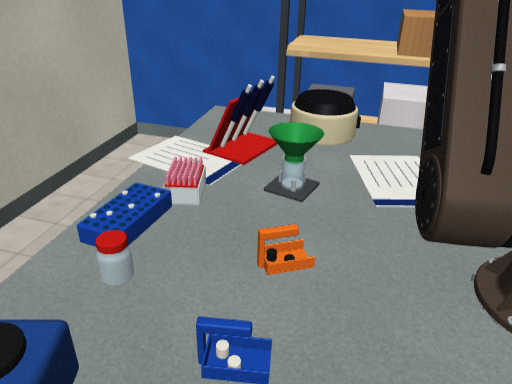

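View pics/top0.png

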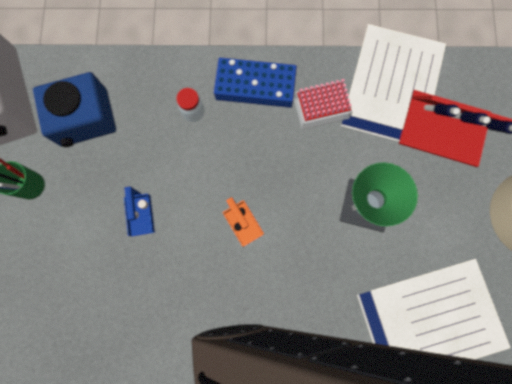

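The side view shows the blue scoop at (235,350): its post is on the left, its mouth points right, and the slugs are at (222,349) and (234,362). The top view shows the scoop at (139,212) with its mouth downward, and the funnel rim centred at about (385,194). I'll make enlarged crops to measure from.

```bash
python3 - <<'E'
import cv2,numpy as np
s=cv2.imread("pics/side0.png");t=cv2.imread("pics/top0.png")
def crop(i,x,y,w,h,k):return cv2.resize(i[y:y+h,x:x+w],None,fx=k,fy=k,interpolation=cv2.INTER_CUBIC)
A=crop(t,112,178,50,70,8)   # 400x560
B=crop(s,192,312,80,70,5)   # 400x350
cv=np.zeros((560,800,3),np.uint8);cv[:,:400]=A;cv[:350,400:]=B
cv2.imwrite("pics/c1.png",cv)
h=cv2.cvtColor(t,cv2.COLOR_BGR2HSV)
m=cv2.inRange(h,(50,100,40),(80,255,255));m[:,:330]=0;m[:,440:]=0
c=max(cv2.findContours(m,0,1)[0],key=cv2.contourArea);print("top funnel",cv2.fitEllipse(c))
h=cv2.cvtColor(s,cv2.COLOR_BGR2HSV)
m=cv2.inRange(h,(50,100,30),(80,255,255));m[:,:250]=0
c=max(cv2.findContours(m,0,1)[0],key=cv2.contourArea);print("side bbox",cv2.boundingRect(c))
E
```

```text
top funnel ((384.51910400390625, 194.01377868652344), (60.77552795410156, 64.13790130615234), 120.4693374633789)
side bbox (268, 122, 56, 42)
```

View pics/c1.png

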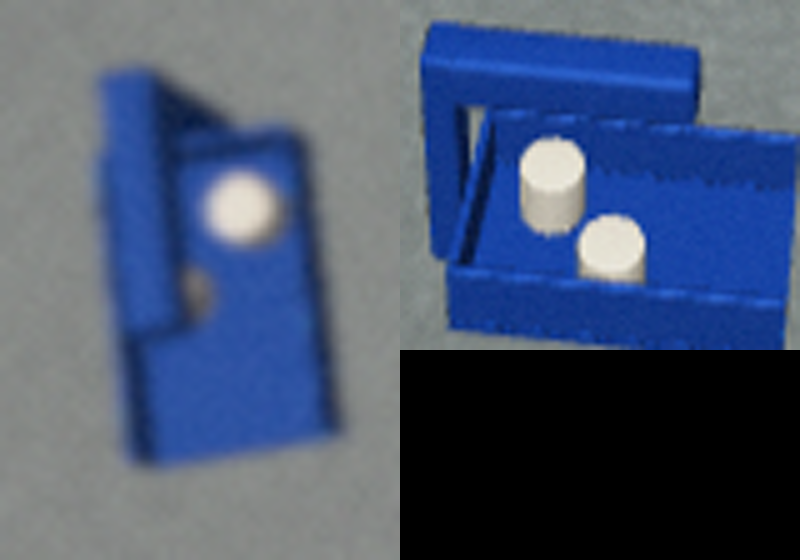

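The crop shows the bar's top face running from (128,187) at the post to (131.6,219) at the free end in the top image, and both slugs standing near the back. Next I'll fit the poses.

```bash
cat > h.py <<'E'
import numpy as np,cv2
from plant import ctrl
from scipy.optimize import least_squares
from scipy.spatial.transform import Rotation as R
np.set_printoptions(precision=4,suppress=True)
def proj(n,P):
    c=ctrl.get_calibration(n);T=np.linalg.inv(c["pose"]);p=np.atleast_2d(P)@T[:3,:3].T+T[:3,3]
    return (p@c["mtx"].T)[:,:2]/p[:,2:]
def ray(n,uv,z):
    c=ctrl.get_calibration(n);d=c["pose"][:3,:3]@np.linalg.solve(c["mtx"],[*uv,1]);o=c["pose"][:3,3]
    return o+d*(z-o[2])/d[2]
def body(q,P): # q=x,y,yaw ; P in mm rel. scoop point
    return np.array([q[0],q[1],.073])+(np.atleast_2d(P)/1000)@R.from_euler('z',q[2]).as_matrix().T
E
python3 - <<'E'
from h import *
top=[((-22,0,9),(112+157/8,178+328/8)),((55,0,9),(112+128/8,178+70/8))]
side=[((55,-8,9),(192+35/5,312+22/5)),((-22,-8,9),(192+297/5,312+47/5)),((-50,30,-73),(192+384/5,312+350/5))]
top+=[((-50,31,-73),(112+135/8,178+465/8)),((-50,-31,-73),(112+340/8,178+432/8))]
f=lambda q:np.r_[(proj("top",body(q,[a for a,_ in top]))-[b for _,b in top]).ravel(),(proj("side",body(q,[a for a,_ in side]))-[b for _,b in side]).ravel()]
r=least_squares(f,[.35,.25,0],loss="soft_l1");print(r.x,f(r.x).reshape(-1,2))
# funnel
th=np.linspace(0,2*np.pi,200)
s=ctrl.get_calibration
def g(q):
    P=np.c_[q[0]+.068*np.cos(th),q[1]+.068*np.sin(th),0*th+.155]
    a=cv2.fitEllipse(proj("top",P).astype(np.float32))[0];b=proj("side",P)
    return np.r_[a[0]-384.5,a[1]-194.0,(b[:,0].min()+b[:,0].max())/2-295.5,b[:,1].min()-122]
r=least_squares(g,[.4,-.3]);print("funnel",r.x,g(r.x),ray("top",(384.5,194),.155))
for n,P in(("a",(112+240/8,178+205/8)),): print("slug",ray("top",P,.023))
E
```

```text
[0.4889 0.2793 0.1841] [[-1.0243  0.2249]
 [-1.1461 -0.5204]
 [ 1.4633  0.5261]
 [ 0.9573  0.3226]
 [-1.1413 -0.9564]
 [ 1.1602 -0.9525]
 [-0.3052  3.1447]]
funnel [ 0.5208 -0.2709] [-1.2197 -0.9999 -0.1303 -0.0513] [ 0.5177 -0.2734  0.155 ]
slug [0.5124 0.2703 0.023 ]
```

Emit:
apply_moves([
  [[4,-0.5,0],0.4,0],
  [[4,-0.5,0],0.4,0],
  [[4,-0.5,0],0.4,0],
  [[4,-0.5,0],0.4,0],
  [[4,-0.5,0],0.4,0],
  [[4,-0.5,0],0.4,0],
  [[4,-0.5,0],0.4,0],
  [[4,-0.5,0],0.4,0],
])

```text
t: 1.1
tcp_pos: [0.4532, -0.4995, 0.242]
eef_rot: [-3.128, -0.287, 0.001]
ft_force: [-1.2, -0.3, 0.3]
width: 0.0854
grasp_force: 0.0
```

Emit:
apply_moves([
  [[1.1,-5,0],0,0],
  [[1.1,-5,0],0,0],
  [[1.1,-5,0],0,0],
  [[1.1,-5,0],0,0],
  [[1.1,-5,0],0,0],
  [[1.1,-5,0],0,0],
  [[1.1,-5,0],0,0],
  [[1.1,-5,0],0,0],
])

```text
t: 2.1
tcp_pos: [0.4655, -0.0892, 0.2422]
eef_rot: [3.128, 0.287, -0.0]
ft_force: [0.8, 0.7, -0.3]
width: 0.0856
grasp_force: 0.0
```

Emit:
apply_moves([
  [[1.1,-5,0],0,0],
  [[1.1,-5,0],0,0],
  [[1.1,-5,0],0,0],
  [[1.1,-5,0],0,0],
  [[1.1,-5,0],0,0],
  [[1.1,-5,1],0,0],
  [[1,-5,2],0,0],
  [[0,0,2],0,0],
])

```text
t: 3.1
tcp_pos: [0.4763, 0.2701, 0.1913]
eef_rot: [-3.128, -0.293, -0.0]
ft_force: [0.8, -0.1, -0.3]
width: 0.0851
grasp_force: 0.0
```

```bash
python3 - <<'E'
from h import *
o=ctrl.observe();print(o["tcp_pos"],o["eef_rot"],o["joint_pos"],o["t"])
np.savez("w1.npz",p=o["tcp_pos"],r=o["eef_rot"])
cv2.imwrite("pics/w1.png",ctrl.snapshot("wrist")[:,:,::-1])
E
```

```text
[0.4763 0.2701 0.1913] [-3.1278 -0.2927 -0.0001] [0.3951 0.4417 1.8084 0.0002 0.8915 1.7791] 3.1
```

View pics/w1.png

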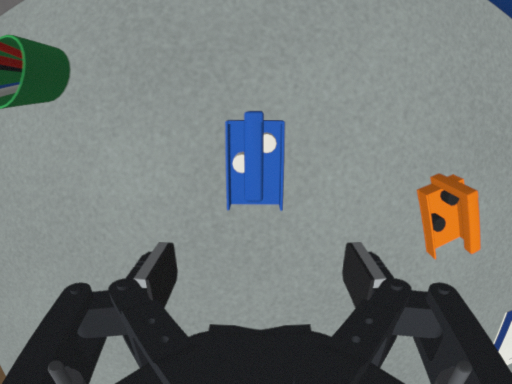

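The handle bar runs from (254,112) to (254,202), parallel to the tool's x axis and centred between the fingers. Both slugs are beside it.

```bash
cat >> h.py <<'E'
def wray(uv,p,r,z):
    c=ctrl.get_calibration("wrist");K=c["mtx"];d=(np.array(uv)-K[:2,2]);n=np.hypot(*d);a=n/K[0,0]
    v=np.r_[d/n*np.sin(a),np.cos(a)];M=c["mount"];Rw=R.from_rotvec(r).as_matrix()
    o=Rw@M[:3,3]+p;v=Rw@M[:3,:3]@v;return o+v*(z-o[2])/v[2]
E
python3 - <<'E'
from h import *
d=np.load("w1.npz");Rw=R.from_rotvec(d["r"]).as_matrix()
for n,uv,z in(("post",(254,112),.082),("free",(254,202),.082),("lipL",(230,208),.025),("lipR",(281,208),.025)):
    w=wray(uv,d["p"],d["r"],z);print(n,w,(Rw.T@(w-d["p"]))*100)
E
```

```text
post [0.5439 0.2872 0.082 ] [ 6.9573 -0.4279 10.9266]
free [0.4694 0.2734 0.082 ] [-0.6199 -0.4531 10.9262]
lipL [0.4394 0.2949 0.025 ] [-3.1633 -3.1211 16.6265]
lipR [0.4496 0.2415 0.025 ] [-3.1604  2.3162 16.6256]
```

Emit:
apply_moves([
  [[0.1,-0.1,3],0,0],
  [[0.1,-0.1,3],0,0],
  [[0.1,-0.1,3],0,0],
  [[0.1,-0.1,2],0,0],
  [[0,0,1.5],0,0],
  [[0,0,0],0,0.5],
  [[0,0,0],0,1],
  [[0,0,0],0,1],
])

```text
t: 4.15
tcp_pos: [0.4803, 0.2719, 0.068]
eef_rot: [-3.128, -0.287, -0.002]
ft_force: [0.2, 0.2, 0.6]
width: 0.032
grasp_force: 0.0
```

Emit:
apply_moves([
  [[0,0,0],0,1],
  [[0,0,0],0,1],
  [[0,0,0],0,1],
  [[0,0,0],0,1],
])

```text
t: 4.65
tcp_pos: [0.4801, 0.272, 0.0677]
eef_rot: [-3.128, -0.287, -0.001]
ft_force: [-0.8, 1.3, 6.0]
width: 0.0148
grasp_force: 62.1
```

Emit:
apply_moves([
  [[0,0,-0.5],0,1],
  [[0,0,-1.5],0,1],
  [[0,0,-3],0,1],
  [[0,0,-3.5],0,1],
  [[0,0,-3.5],0,1],
  [[0,0,-3.5],0,1],
  [[0,0,-2.5],0,1],
  [[0,0,-1],0,1],
])

```text
t: 5.65
tcp_pos: [0.4801, 0.2718, 0.2593]
eef_rot: [-3.128, -0.287, -0.004]
ft_force: [-0.7, 0.3, -2.6]
width: 0.0147
grasp_force: 61.0
```

```bash
python3 - <<'E'
from h import *
o=ctrl.observe();print(o["tcp_pos"],o["eef_rot"],o["ft_force"],o["moment"],o["joint_pos"],o["t"])
np.savez("w2.npz",p=o["tcp_pos"],r=o["eef_rot"])
w=ctrl.snapshot("wrist")[:,:,::-1];s=ctrl.snapshot("side")[:,:,::-1]
cv2.imwrite("pics/w2.png",cv2.resize(np.hstack([w,s]),(800,300),interpolation=cv2.INTER_AREA))
E
```

```text
[0.4801 0.2718 0.2593] [-3.1278 -0.2869 -0.0038] [-0.7195  0.2574 -2.6352] [-0.0275  0.0188 -0.0476] [ 0.3955  0.3682  1.7198 -0.0002  1.0511  1.7835] 5.65
```

View pics/w2.png

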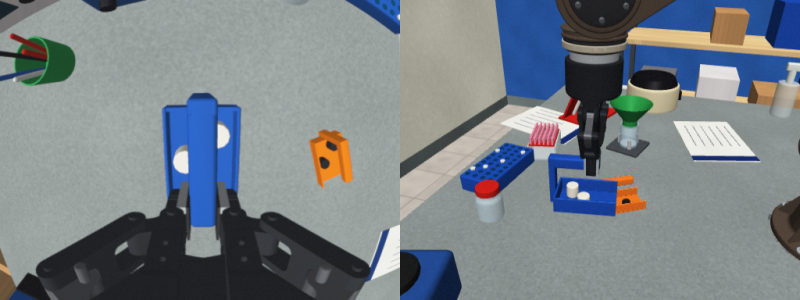

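Emit:
apply_moves([
  [[-0.2,1,0],0,1],
  [[-0.2,2,0],0,1],
  [[-0.2,3,0],0,1],
  [[-0.2,4,0],0,1],
  [[-0.2,4,0],0,1],
  [[-0.2,4,0],0,1],
  [[-0.2,4,0],0,1],
  [[-0.2,4,0],0,1],
])

```text
t: 6.75
tcp_pos: [0.511, 0.0108, 0.2567]
eef_rot: [3.129, 0.286, -0.002]
ft_force: [-0.1, -0.7, -1.8]
width: 0.0148
grasp_force: 61.1
```

Emit:
apply_moves([
  [[-0.2,4,0],0,1],
  [[-0.2,4,0],0,1],
  [[-0.2,4,0],0,1],
  [[-0.2,4,0],0,1],
  [[-0.2,4,0],0,1],
  [[-0.2,3.5,0],0,1],
  [[-0.2,2.5,0],0,1],
  [[-0.2,1.5,0],0,1],
])

```text
t: 7.75
tcp_pos: [0.5453, -0.2615, 0.2568]
eef_rot: [-3.128, -0.285, 0.001]
ft_force: [0.0, 0.3, -1.3]
width: 0.0151
grasp_force: 61.0
```

Emit:
apply_moves([
  [[0,0.5,0.5],0,1],
  [[0,0,1],0,1],
  [[0,0,1],0,1],
  [[0,0,0],0,1],
])

```text
t: 8.25
tcp_pos: [0.5466, -0.2641, 0.2313]
eef_rot: [-3.127, -0.288, 0.002]
ft_force: [0.4, 0.5, -1.1]
width: 0.0153
grasp_force: 61.0
```

```bash
cat > see.py <<'E'
import sys
from h import *
o=ctrl.observe();print(o["tcp_pos"],o["eef_rot"],o["ft_force"],o["moment"],o["t"])
C=np.array([.519,-.272,.155]);Rw=R.from_rotvec(o["eef_rot"]).as_matrix()
g=Rw.T@(o["tcp_pos"]-C)*1000;print("xF,yF",g[:2],"Gz",-g[2]+8)
I={n:ctrl.snapshot(n)[:,:,::-1] for n in("wrist","side","top")}
s=cv2.resize(I["side"][60:210,220:380],(400,375));t=cv2.resize(I["top"][120:270,300:460],(400,375))
cv2.imwrite(f"pics/{sys.argv[1]}.png",np.vstack([np.hstack([cv2.resize(I["wrist"],(400,300)),np.zeros((300,400,3),np.uint8)]),np.hstack([s,t])])[:, :] if len(sys.argv)>2 else np.hstack([s,t]))
np.save("lastw.npy",I["wrist"])
E
python3 see.py f1
```

```text
[ 0.5466 -0.2641  0.2313] [-3.1273 -0.2882  0.0023] [ 0.3924  0.4533 -1.0636] [-0.0782  0.0287 -0.0076] 8.25
xF,yF [28.4356 -2.8046] Gz 84.29633766056868
```

View pics/f1.png

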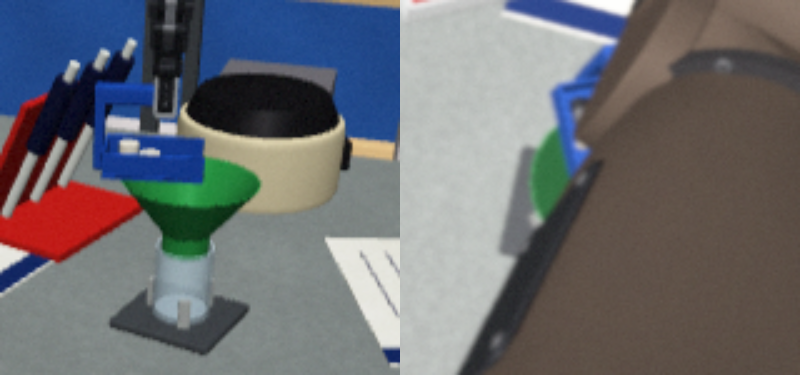

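The scoop is level over the funnel's far side, with its lip inside the rim. The tool can only spin about its vertical axis, so I'll tilt the scoop by making it pivot in the pads against the rim.

Emit:
apply_moves([
  [[0,0.3,0.4],0,1],
  [[0,0,0.4],0,1],
  [[-0.3,0,0.2],0,1],
  [[-0.3,0,0.2],0,1],
  [[-0.3,0,0.15],0,1],
  [[-0.3,0,0.15],0,1],
])

```text
t: 9.15
tcp_pos: [0.5364, -0.2704, 0.2187]
eef_rot: [3.127, 0.286, 0.006]
ft_force: [1.0, 0.7, 8.1]
width: 0.0149
grasp_force: 62.4
```

Emit:
apply_moves([
  [[-0.3,0,0.2],0,1],
  [[-0.3,0,0.2],0,1],
  [[-0.3,0,0.25],0,1],
  [[-0.3,0,0.25],0,1],
])

```text
t: 9.65
tcp_pos: [0.5243, -0.2727, 0.2098]
eef_rot: [3.126, 0.286, 0.005]
ft_force: [-0.6, 1.3, 9.0]
width: 0.015
grasp_force: 63.5
```

```bash
python3 see.py f2
```

```text
[ 0.5243 -0.2727  0.2098] [3.1263 0.2864 0.0051] [-0.6372  1.2648  9.0447] [ 0.291  -0.6949  0.0353] 9.65
xF,yF [5.2972 1.7932] Gz 62.7936228389678
```

View pics/f2.png

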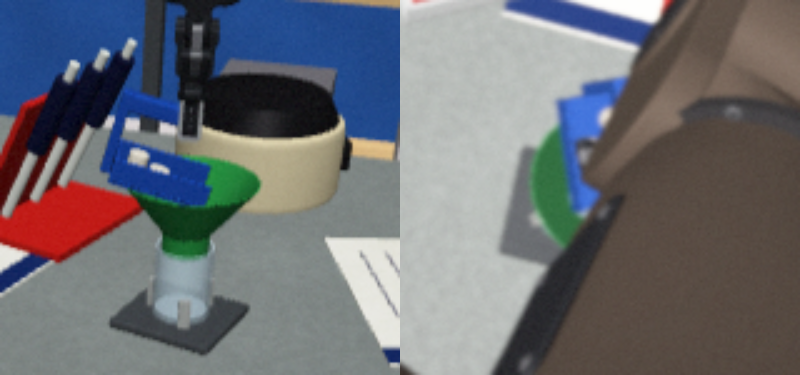

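The pivot works: the scoop is now about 18° nose-down, its lip is in the funnel and the slugs haven't moved. I'll carry on.

Emit:
apply_moves([
  [[-0.3,-0.1,0.25],0,1],
  [[-0.3,-0.1,0.3],0,1],
  [[-0.3,0,0.3],0,1],
  [[-0.3,0,0.35],0,1],
  [[-0.25,0,0.3],0,1],
  [[-0.2,0,0.3],0,1],
])

```text
t: 10.55
tcp_pos: [0.5077, -0.2745, 0.1918]
eef_rot: [3.125, 0.285, 0.005]
ft_force: [-1.4, -4.3, 9.6]
width: 0.0148
grasp_force: 67.0
```

```bash
python3 see.py f3
```

```text
[ 0.5077 -0.2745  0.1918] [3.1253 0.2852 0.0053] [-1.3682 -4.3176  9.618 ] [-0.3877 -0.4836 -0.2663] 10.55
xF,yF [-11.4226   0.5965] Gz 44.86694519475711
```

View pics/f3.png

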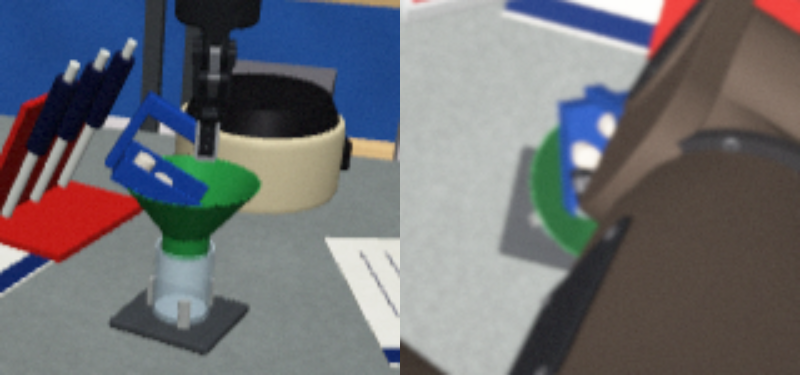

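The scoop is now about 33° nose-down, with both slugs still near its back wall. Next I'll lift it slightly and jog it along the mouth direction, then push the lip against the near funnel wall for more tilt.

Emit:
apply_moves([
  [[0,0,-0.9],0,1],
  [[-1.5,0,0],0,1],
  [[1.5,0,0],0,1],
  [[-1.5,0,0],0,1],
  [[1.5,0,0],0,1],
  [[-1.5,0,0],0,1],
  [[0,0,0],0,1],
])

```text
t: 11.58
tcp_pos: [0.4934, -0.2763, 0.1999]
eef_rot: [3.127, 0.286, 0.004]
ft_force: [4.6, 1.1, 2.4]
width: 0.0148
grasp_force: 66.0
```

```bash
cat > white.py <<'E'
from h import *
o=ctrl.observe();print(o["tcp_pos"],o["ft_force"],o["moment"],o["t"])
C=np.array([.519,-.272,.155]);Rw=R.from_rotvec(o["eef_rot"]).as_matrix()
g=Rw.T@(o["tcp_pos"]-C)*1000;print("xF,yF",g[:2],"Gz",-g[2]+8)
for n,(x0,x1,y0,y1) in dict(side=(255,335,100,205),top=(350,420,150,230),wrist=(120,400,60,384)).items():
    im=ctrl.snapshot(n);np.save(f"last_{n}.npy",im);m=((im.min(2)>150)&(np.ptp(im.astype(int),2)<50)).astype(np.uint8);M=0*m;M[y0:y1,x0:x1]=m[y0:y1,x0:x1]
    k,_,s,c=cv2.connectedComponentsWithStats(M);print(n,[(int(a[4]),*c[i].round()) for i,a in enumerate(s) if i and a[4]>5])
E
python3 white.py
```

```text
[ 0.4934 -0.2763  0.1999] [4.6287 1.0594 2.45  ] [ 0.1015 -1.0603 -0.014 ] 11.575
xF,yF [-25.8783  -0.3262] Gz 52.99252882563786
side [(53, np.float64(267.0), np.float64(109.0)), (34, np.float64(287.0), np.float64(111.0)), (65, np.float64(324.0), np.float64(117.0)), (144, np.float64(292.0), np.float64(175.0)), (17, np.float64(288.0), np.float64(185.0))]
top [(712, np.float64(368.0), np.float64(158.0)), (10, np.float64(354.0), np.float64(208.0)), (63, np.float64(357.0), np.float64(228.0))]
wrist [(13651, np.float64(154.0), np.float64(164.0)), (11838, np.float64(368.0), np.float64(162.0)), (35, np.float64(235.0), np.float64(268.0)), (37, np.float64(284.0), np.float64(268.0)), (1612, np.float64(261.0), np.float64(307.0)), (136, np.float64(364.0), np.float64(317.0)), (98, np.float64(155.0), np.float64(317.0)), (24, np.float64(341.0), np.float64(341.0))]
```

```bash
python3 - <<'E'
from h import *
s=np.load("last_side.npy")[:,:,::-1];w=np.load("last_wrist.npy")[:,:,::-1]
cv2.imwrite("pics/f4.png",np.hstack([cv2.resize(s[85:205,245:345],(375,450),interpolation=cv2.INTER_CUBIC),cv2.resize(w[100:384,130:390],(412,450))]))
E
```

```text
(no output)
```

View pics/f4.png

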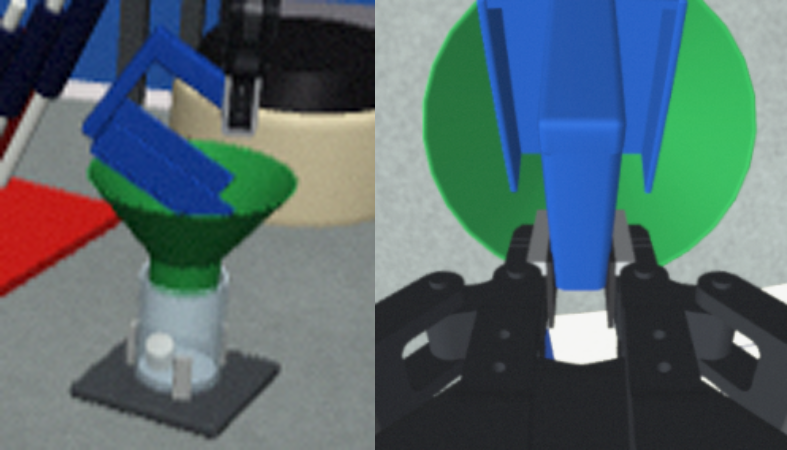

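One slug is in the jar, at side-view pixel (287,178). The second isn't visible and may be hidden under the handle or in the spout. I'll tilt further against the near wall and jog again.

Emit:
apply_moves([
  [[-0.7,0,0],0,1],
  [[-0.7,0,0],0,1],
  [[-0.7,0,0],0,1],
  [[1.5,0,-0.4],0,1],
  [[-1.5,0,0],0,1],
  [[1.5,0,0],0,1],
  [[-1.5,0,0],0,1],
  [[1.2,0,-0.3],0,1],
])

```text
t: 12.72
tcp_pos: [0.4826, -0.2776, 0.2061]
eef_rot: [-3.128, -0.286, 0.002]
ft_force: [-0.7, 0.1, -1.3]
width: 0.0148
grasp_force: 67.3
```

Emit:
apply_moves([
  [[0,0,0],0,1],
  [[0,0,0],0,1],
])

```text
t: 12.98
tcp_pos: [0.4836, -0.2776, 0.2062]
eef_rot: [-3.128, -0.288, 0.0]
ft_force: [-0.0, -0.7, -1.1]
width: 0.0147
grasp_force: 67.3
```

```bash
cp last_side.npy prev_side.npy; python3 white.py; python3 - <<'E'
from h import *
b=cv2.imread("pics/side0.png")[:,:,::-1].astype(int)
for n in("prev_side","last_side"):
    d=np.load(n+".npy").astype(int)-b
    m=(d.min(2)>12).astype(np.uint8);M=0*m;M[150:200,275:312]=m[150:200,275:312]
    k,_,s,c=cv2.connectedComponentsWithStats(M);print(n,[(a.tolist(),c[i].round(1).tolist()) for i,a in enumerate(s) if i and a[4]>3])
print(np.load("last_side.npy").min(2)[162:194:1,278:306])
E
```

```text
[ 0.4836 -0.2776  0.2062] [-0.0447 -0.748  -1.1386] [-0.0001  0.0895  0.0019] 12.975
xF,yF [-35.8447  -0.9832] Gz 59.20400382289764
side [(32, np.float64(299.0), np.float64(110.0)), (35, np.float64(265.0), np.float64(109.0)), (60, np.float64(326.0), np.float64(117.0)), (210, np.float64(291.0), np.float64(176.0))]
top [(766, np.float64(371.0), np.float64(158.0)), (8, np.float64(354.0), np.float64(208.0)), (59, np.float64(357.0), np.float64(228.0))]
wrist [(13562, np.float64(152.0), np.float64(176.0)), (11574, np.float64(370.0), np.float64(178.0)), (35, np.float64(235.0), np.float64(268.0)), (36, np.float64(284.0), np.float64(268.0)), (1675, np.float64(261.0), np.float64(305.0)), (136, np.float64(364.0), np.float64(317.0)), (98, np.float64(155.0), np.float64(317.0)), (22, np.float64(340.0), np.float64(341.0))]
prev_side [([284, 173, 7, 7, 34], [286.9, 176.1])]
last_side [([286, 166, 6, 5, 16], [288.6, 167.4]), ([286, 174, 7, 4, 20], [288.5, 175.2])]
[[124 124 122 122 112 110 120 120 116 100  87  85  92  73  77  54  57  55
   56  60  74  77  99  85  92 128 113 112]
 [122 123 122 118 110
[... 2906 characters left out ...]
 58  62  58  60  59  64  74  84 102 116 120 117 114 134 134 140 138 134
  111 109 107  98  90  79  61  62  57  62]
 [ 65  61  60  63  63  62  61  67  73  88  88  92  97 139 139 138 136 126
   95  94  83  75  70  62  61  66  59  59]
 [ 59  63  64  62  68  66  61  63  65  65  64  69  74 138 137 142 140 117
   71  71  67  65  62  60  61  63  62  62]
 [ 62  59  58  66  62  65  62  63  66  63  63  61  67  93  92 105 104  93
   61  64  65  60  57  64  60  60  59  64]
 [ 60  66  64  70  64  63  65  65  65  62  63  65  63  63  61  69  71  71
   62  66  65  61  60  61  60  60  60  59]
 [ 53  52  58  64  65  68  65  64  63  64  64  67  63  63  67  62  64  61
   61  61  63  65  60  60  62  63  62  65]]
```

Both slugs now show in the jar, stacked at side-view pixels (288,167) and (288,175). Before levelling the scoop I'll estimate its tilt.

```bash
cat > tilt.py <<'E'
from h import *
from itertools import product
def box(x,y,z):return np.array(list(product(x,y,z)),float)
parts=[box((-50,45),(-32,32),(-73,-71)),box((-50,45),(29,32),(-73,-48)),box((42,45),(-32,32),(-73,-48)),box((-22,55),(-8,8),(-9,9)),box((45,55),(-8,8),(-73,9))]
def fit(im,o,xg=-11,zg=3):
    G=o["tcp_pos"]+[0,0,.008];X=R.from_rotvec(o["eef_rot"]).as_matrix()[:,0];yaw=np.arctan2(X[1],X[0])
    hv=cv2.cvtColor(im,cv2.COLOR_RGB2HSV);blue=cv2.inRange(hv,(105,150,60),(125,255,255))
    best=[]
    for t in range(-10,71):
        Rt=R.from_euler('zy',[yaw,-np.radians(t)]).as_matrix();M=np.zeros(blue.shape,np.uint8)
        for p in parts: cv2.fillConvexPoly(M,cv2.convexHull(proj("side",G+(p-[xg,0,zg])/1000@Rt.T).astype(np.int32)),255)
        # score: inside blue minus ring blue
        ring=cv2.dilate(M,np.ones((9,9)))-M
        best.append((blue[M>0].mean()-blue[ring>0].mean(),t))
    return sorted(best)[::-1][:4]
if __name__=="__main__": print(fit(ctrl.snapshot("side"),ctrl.observe()))
E
python3 tilt.py
```

```text
[(np.float64(128.3914556273847), 45), (np.float64(124.02032829328135), 47), (np.float64(123.08295268708056), 46), (np.float64(122.59227728792946), 43)]
```

Emit:
apply_moves([
  [[0,0,-2],0,1],
  [[0,0,-2],0,1],
  [[-2,0.1,0],0,1],
  [[-2,0,0],0,1],
  [[-2,0,0],0,1],
  [[0,0,1],0,1],
  [[0,0,1],0,1],
  [[0,0,0.3],0,1],
])

```text
t: 14.18
tcp_pos: [0.4247, -0.2898, 0.223]
eef_rot: [3.128, 0.288, -0.001]
ft_force: [-8.2, -0.5, 21.5]
width: 0.0146
grasp_force: 70.5
```

Emit:
apply_moves([
  [[0.7,0,-0.2],0,1],
  [[0.7,0,-0.2],0,1],
  [[0.7,0,-0.1],0,1],
  [[0.7,0,0],0,1],
  [[0.7,0,0],0,1],
  [[0.7,0,0.1],0,1],
  [[0.7,0,0.1],0,1],
  [[0.4,0,0.1],0,1],
])

```text
t: 15.18
tcp_pos: [0.4774, -0.2797, 0.2247]
eef_rot: [-3.128, -0.288, 0.0]
ft_force: [-0.3, -0.3, -1.1]
width: 0.015
grasp_force: 67.0
```

```bash
python3 tilt.py; python3 white.py | head -2
```

```text
[(np.float64(123.6184960078945), 25), (np.float64(122.52300690549701), 27), (np.float64(122.27184793304096), 23), (np.float64(121.65284784794102), 24)]
[ 0.4775 -0.2796  0.2246] [-0.3248  1.0454 -0.9346] [-0.0425  0.0566  0.0021] 15.225
xF,yF [-42.1757  -0.1062] Gz 77.55495316219834
```

Emit:
apply_moves([
  [[0,0,-2],0,1],
  [[-1.7,0,0],0,1],
  [[-1.7,0,0],0,1],
  [[0,0,1],0,1],
  [[0,0,0.8],0,1],
  [[0,0,0.3],0,1],
])

```text
t: 16.12
tcp_pos: [0.4434, -0.286, 0.2233]
eef_rot: [-3.128, -0.287, 0.001]
ft_force: [0.2, 0.0, -0.7]
width: 0.0153
grasp_force: 67.0
```

Emit:
apply_moves([
  [[0.5,0,0.05],0,1],
  [[0.5,0,0.05],0,1],
  [[0.5,0,0.05],0,1],
  [[0.5,0,0.05],0,1],
  [[0.5,0,0.1],0,1],
  [[0.5,0,0.1],0,1],
  [[0.3,0,0.1],0,1],
])

```text
t: 17.0
tcp_pos: [0.4761, -0.2802, 0.2201]
eef_rot: [3.127, 0.288, -0.001]
ft_force: [-4.2, -0.7, 10.5]
width: 0.0146
grasp_force: 70.6
```

```bash
python3 tilt.py; python3 white.py | head -2
```

```text
[(np.float64(114.7572011706716), 5), (np.float64(112.94761859492348), 6), (np.float64(112.63573686967105), 4), (np.float64(109.76728142800047), 7)]
[ 0.4763 -0.2802  0.2201] [-4.5064  0.4214 11.1722] [-0.1179  1.4808 -0.0414] 17.05
xF,yF [-43.449    0.2964] Gz 73.05087247326303
```

The tilt is down to about 5°. I'll lift and return to the original spot.

Emit:
apply_moves([
  [[0,0,-2],0,1],
  [[0,0,-2],0,1],
  [[0.7,-3.5,0],0,1],
  [[0.8,-4.5,0],0,1],
  [[0.9,-4.5,0],0,1],
  [[0.9,-4.5,0],0,1],
  [[0.9,-4.5,0],0,1],
  [[0.9,-4.5,0],0,1],
])

```text
t: 18.2
tcp_pos: [0.479, -0.0134, 0.2595]
eef_rot: [3.128, 0.287, 0.001]
ft_force: [0.6, -0.5, -1.1]
width: 0.0149
grasp_force: 69.2
```

Emit:
apply_moves([
  [[0.9,-4.5,0],0,1],
  [[0.9,-4.5,0],0,1],
  [[0.9,-4.5,0],0,1],
  [[0.9,-4.5,0],0,1],
  [[0.9,-4.5,0],0,1],
  [[0.8,-4,0],0,1],
  [[0.3,-1.5,3],0,1],
  [[0,0,4],0,1],
])

```text
t: 19.2
tcp_pos: [0.4831, 0.2723, 0.189]
eef_rot: [-3.127, -0.29, -0.004]
ft_force: [0.9, 0.2, -2.4]
width: 0.0152
grasp_force: 69.2
```

Emit:
apply_moves([
  [[0,0,4],0,1],
  [[0,0,3.5],0,1],
  [[0,0,2],0,1],
  [[0,0,1],0,1],
  [[0,0,0],0,1],
])

```text
t: 19.82
tcp_pos: [0.4829, 0.2706, 0.084]
eef_rot: [3.128, 0.287, -0.001]
ft_force: [-0.2, -0.1, -0.5]
width: 0.0151
grasp_force: 69.2
```

Emit:
apply_moves([
  [[0,0,0.5],0,1],
  [[0,0,0.3],0,1],
  [[0,0,0.3],0,1],
  [[0,0,0],0,1],
])

```text
t: 20.32
tcp_pos: [0.4828, 0.2703, 0.0732]
eef_rot: [3.128, 0.287, -0.0]
ft_force: [-0.4, 0.3, -0.6]
width: 0.0151
grasp_force: 69.2
```

Emit:
apply_moves([
  [[0,0,0.2],0,1],
  [[0,0,0.2],0,1],
  [[0,0,0],0,1],
])

```text
t: 20.7
tcp_pos: [0.4828, 0.2703, 0.0691]
eef_rot: [3.128, 0.287, -0.001]
ft_force: [-0.5, -0.3, -1.0]
width: 0.0149
grasp_force: 69.2
```

Emit:
apply_moves([
  [[0,0,0.2],0,1],
  [[0,0,0.2],0,1],
  [[0,0,0],0,1],
])

```text
t: 21.08
tcp_pos: [0.4835, 0.2706, 0.0662]
eef_rot: [-3.128, -0.287, -0.003]
ft_force: [-0.5, -0.5, 10.9]
width: 0.0149
grasp_force: 71.0
```

Contact at 11 N. I'll press a little to flatten it, then release slowly and retreat upward.

Emit:
apply_moves([
  [[0,0,0.1],0,1],
  [[0,0,0],0,1],
  [[0,0,0],0,0.7],
  [[0,0,0],0,0.5],
  [[0,0,0],0,0.2],
  [[0,0,0],0,0],
  [[0,0,0],0,0],
  [[0,0,0],0,0],
])

```text
t: 22.08
tcp_pos: [0.4828, 0.2703, 0.0642]
eef_rot: [3.128, 0.287, -0.0]
ft_force: [0.7, -0.2, -0.6]
width: 0.0857
grasp_force: 0.0
```

Emit:
apply_moves([
  [[0,0,0],0,0],
  [[0,0,-1],0,0],
  [[0,0,-2],0,0],
  [[0,0,-3],0,0],
  [[0,0,-4],0,0],
  [[0,0,-4],0,0],
  [[0,0,-2],0,0],
  [[0,0,0],0,0],
])

```text
t: 23.08
tcp_pos: [0.4831, 0.2705, 0.2261]
eef_rot: [-3.128, -0.287, -0.005]
ft_force: [0.0, -0.2, 0.1]
width: 0.0851
grasp_force: 0.0
```

```bash
python3 - <<'E'
from h import *
o=ctrl.observe();print(o["tcp_pos"],o["width"],o["t"])
s=ctrl.snapshot("side")[:,:,::-1];w=ctrl.snapshot("wrist")[:,:,::-1];t=ctrl.snapshot("top")[:,:,::-1]
r=lambda i,a,b:cv2.resize(i,(a,b),interpolation=cv2.INTER_CUBIC)
a=np.hstack([r(s[285:384,170:302],400,300),r(s[110:200,250:340],400,300)])
b=np.hstack([r(w,400,300),r(t[150:240,340:430],400,300)])
cv2.imwrite("pics/end.png",np.vstack([a,b]))
E
```

```text
[0.4831 0.2705 0.2261] 0.08511320736218285 23.075
```

View pics/end.png

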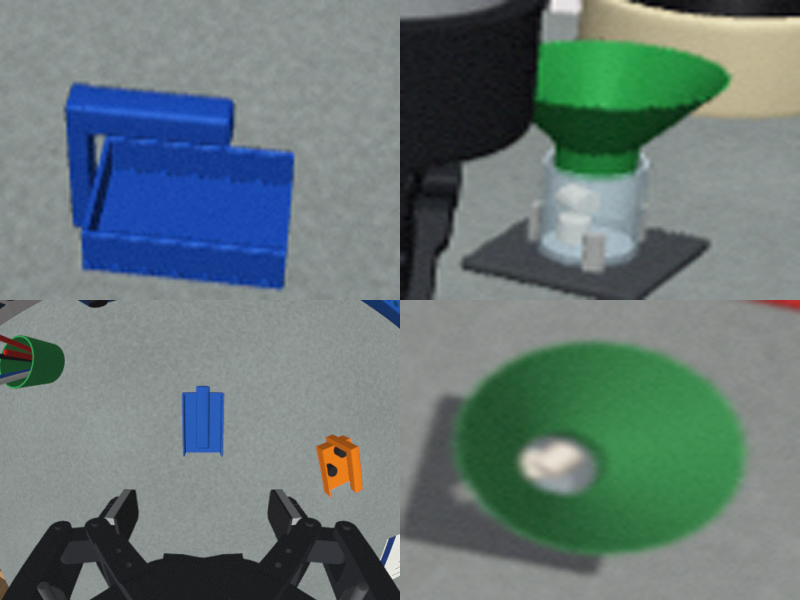

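The blue scoop stands empty and upright on the bench. Both slugs are stacked in the jar, at about (575,195) and (575,230) in the upper-right panel. The gripper is clear of everything.

```bash
python3 -c "
from plant import ctrl
print(ctrl.sign_off())"
```

```text
the job is handed in; nothing more can be done
None
```

I poured both white slugs through the funnel into the jar, set the empty blue scoop back upright on the bench with the gripper clear, and handed the job in at about 23 s of the 61 s allowed.

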